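Rebuild the stack on a shaker's crank pin

ROBOT

A 6-joint arm with a two-finger parallel gripper is mounted at the origin on a cart in front of the work surface, level with it; the furniture and walls round the work are solid. World frame = base frame: x ahead of the robot, y to its left, z up, the work surface at z = 0. Lengths are in m, angles in rad, forces in N, time in s.
With the tool pointing down it reaches from about 0.375 to 0.9 m from the base axis. Payload 3.1 kg.
Tool frame: the origin (TCP) lies midway between the tips of the shut fingers; the grasp point (between the pads) lies grip_point_offset behind it (grip_point_offset is the distance from the TCP to the grasp point, in m); y points along the fingers, z is the direction in which the jaws open and shut, and the axes are right-handed (so a half turn about y gives the same grasp; the last joint's range is limited). The gripper opens to 87 mm and grips with 3 to 60 N. Pads are 19 mm wide; open, the fingers measure 117 mm over their backs; the gripper's body (75 mm by 190 mm) begins 51 mm behind the grasp point.
Start: joints at [1.165, 0.527, 1.433, -0, 1.181, -0.178], TCP at [0.14, 0.609, 0.223] pointing down, gripper open.
Joint ranges: [-3.08, 3.08], [-0.75, 2.2], [0.22, 2.44], [-1.43, 4.57], [0, 2.65], [-2.85, 2.85]. Speed limits (rad/s): [2.79, 2.79, 3.14, 3.14, 3.14, 3.14].

INTERFACE

Orientations are given as a unit quaternion [x, y, z, w].
In Python, from rig import * gives the robot as it stands.
- The arm moves only by the tool jog_arm, never from a script. Its argument "increments" is a list that holds one entry, the list of rows, each a list of 7 numbers: the turn, a rotation vector about the world's x, y, z in degrees, then the shift along the world's x, y, z in m, then the closure, from -1 (fully open) to 1 (shut), so that 0 is half open. In form: [[[rx, ry, rz, x, y, z, jaw], ...]]. A call has 1 to 8 rows; each row is the pose to reach, as a shift and turn from the pose measured when the call began; what a row does not reach only later rows make up. A row lasts 1/10 s, in which the tool goes at most 50 mm and 8.59 degrees, less where a joint would pass 70% of its speed; a pose out of reach is approached as far as the arm can. A call with a gripper value outside its range is refused whole. The fingers move at their own pace and stop on an object; "squeeze" is the grip in N (left out, the last holds). Time passes only in rows, so rows that repeat a pose let the fingers close. It gives the time, the measured TCP pose, the force and the opening at its end, in the units of the state.
- get_obs(): the state, without advancing time (a new reading comes with each control period).
- camera(name): name is "side" or "top"; returns the picture (420x560x3 uint8, red, green, blue); there is no depth.
- camera_info(name): a dict with "K" (3x3 intrinsics, pixels), "R" (3x3) and "t" (3): a world point X has camera coordinates R X + t. Camera axes: x right, y down, z forward; pixel columns grow to the right and rows downward; lengths in m; the calibration is good to about 2 mm. A picture is of the moment at which its call begins. camera_info takes no time and is no camera call.
- hand_in(): hands the job in, once; it reports no verdict.
The state is a dict: "time": time; "q": joint angles; "joint_velocities": joint speeds; "joint_torque": joint torques, N m; "position": TCP position; "tool_rot": TCP orientation; "ft_force": force on the tool from outside, world axes, zero at the start; "moment": the same for the moment, N m; "grip_width": finger opening in m.
Only numpy, scipy, OpenCV 4.12 (cv2) and the standard library are available. Lean on these libraries where they do the work, as an engineer would, in place of code of your own. Each camera call takes 0.05 s, during which the arm holds its last target.

TASK

Rebuild the stack on the upright spindle of the low white shaker drive: thread on the plain spacer sleeve first, then the wide flat washer, then the flanged bushing with its flange down, each fully home on the one below, and let go of them. Feel for the spindle, which stands a little to one side of the middle of the housing, as its crank happened to stop; guide every part down by hand rather than dropping it, never push on the drive with more than 20 newtons, and leave the other things on the cabinet where they are.

Things in the scene. Friction and masses are not known exactly. Their poses are not given: they have to be found in the camera images.
- drive: low white drive housing fixed on the surface, 130 (its x) x 160 (its y) mm, flat top 30 mm up; origin: centre of its underside, z up. On it stands a steel spindle: a shoulder, diameter 28, its flat upper face (the seat) 14 mm over the housing top, then a shaft of diameter 11 rising 48 mm more to its tip, 62 mm over the housing top. Tip flat with a chamfer 1 mm wide, 1.5 mm high
- drive_top (a point): centre of the housing's top face, 30 mm above the surface; axes as the drive's. The spindle is an eccentric crank pin: it stands upright 5 mm (centre to centre) to one side of this point, in a direction that differs each time and is not reported; its 52 mm round disc is braked there and stiff. Find the side by feel or by sight
- seat (a point): on the housing's centre line at the height of the shoulder's upper face, 44 mm up. Shoulder and shaft are one piece on a spring: up until pushed down with 5 N, then sinking 1 mm per further 0.5 N, hard at 12 mm (11 N). A part pressed on the tip and slid about lets the shaft spring up through its hole when in line, and the force drops
- spacer_mid (a point): centre (half-way up) of the spacer: plain aluminium sleeve, outer diameter 30, 16 mm high, through hole diameter 14, about 50 g, standing on the surface, hole upright
- washer_mid (a point): centre (half-way up) of the washer: wide thick flat steel ring, outer diameter 44, 8 mm high, through hole diameter 14, about 50 g, lying flat
- bushing_mid (a point): centre (half-way up) of the bushing: aluminium, 18 mm high, through hole diameter 14, about 50 g. Lower 5 mm is a flange of diameter 40, above it a collar of diameter 26 and 13 mm high; it stands flange down, its z axis up
- spacer: the spacer; origin at the centre of its underside
- washer: the washer; origin at the centre of its underside
- bushing: the bushing; origin at the centre of its underside, z towards the collar
- cover_box: small square pale box, 34x34x17 mm (bystander); origin at the centre of its underside
- marker: felt marker lying flat, 132 mm long along its y axis, 13 mm thick (bystander); origin at the centre of its underside
- pot: screw-cap specimen pot, diameter 50, 55 mm high (bystander); origin at the centre of its underside
- tweezers: steel tweezers lying flat, 126 mm long along their y axis, 8 mm high (bystander); origin at the centre of its underside

How it is judged:
On the way, in this order (a step that is already met when the one before it is completed fails the run):
1. the spacer is on the spindle, home on the shoulder (horizontal distance between spacer_mid and drive_top below 0.008 m and z of spacer_mid in the frame of drive between 0.05 and 0.054 m), for 0.2 s.
2. the washer is on the spindle, home on the spacer (all of step 1 and horizontal distance between washer_mid and drive_top below 0.008 m and z of washer_mid in the frame of drive between 0.062 and 0.066 m), for 0.2 s.
3. the bushing is on the spindle, home on the washer (horizontal distance between each of bushing_mid, washer_mid and drive_top below 0.008 m and z of bushing_mid in the frame of drive between 0.075 and 0.079 m and z of washer_mid in the frame of drive between 0.062 and 0.066 m), for 0.2 s.
At the end, for the whole second after the job is handed in: Spacer, washer and bushing (flange down) threaded on the spindle in this order from below, centres within 2 mm of 52, 64 and 77 mm above the surface and within 8 mm of the housing's centre line, bushing upright within 0.1 rad, all at rest (under 0.02 m/s) and let go of (all of step 1 and all of step 3 and linear speed of each of spacer, washer, bushing below 0.02 m/s and contact force between the fingers and spacer below 0.05 N and contact force between the fingers and washer below 0.05 N and contact force between the fingers and bushing below 0.05 N and angle between bushing's own z axis and vertical below 0.1 rad); the robot touches nothing.
It fails at once if the drive (housing, shoulder or spindle) is pressed or pushed with more than 20 N (contact force between drive and anything else above 20 N).
It fails at once if a part of the stack is dropped: faster than 0.45 m/s with no finger on it ((linear speed of spacer above 0.45 m/s and contact force between the fingers and spacer below 0.02 N) or (linear speed of washer above 0.45 m/s and contact force between the fingers and washer below 0.02 N) or (linear speed of bushing above 0.45 m/s and contact force between the fingers and bushing below 0.02 N)).
It fails at once if a bystander is shoved more than 30 mm from its place (distance of any of cover_box, marker, pot, tweezers from where it was at the start of the episode above 0.03 m).
It also fails if it takes over 72 s, if anything falls off the work surface, if the arm or the gripper's body presses on something with over 40 N, if the wrist force passes 120 N, or if a joint passes its speed limit or range.

## Working session

There is one attempt and no reset: what is moved stays moved. The work goes in short steps, Python scripts to look and compute and a tool call to move; the robot and the scene stay as the last step left them, time stands still between calls to the robot, and variables do not carry over. Pictures are saved under pics/ and viewed, and the job is handed in when it is done.

Besides the shell and the picture viewer there is one more tool, called after "Call:" as name(argument=value, ...) on one line, values as JSON. jog_arm: Moves the arm, as the interface text tells. Its arguments: {"type":"object","properties":{"increments":{"type":"array","items":{"type":"array","items":{"type":"array","items":{"type":"number"}}}},"squeeze":{"type":"number"}},"required":["increments"]}

```bash
mkdir -p pics; ls; python3 - <<'E'
from rig import *
import cv2
o=get_obs(); print(o)
for n in("top","side"):
    im=camera(n); cv2.imwrite(f"pics/{n}0.png",im[:,:,::-1]); print(camera_info(n))
try: print(grip_point_offset)
except Exception as e: print(e)
E
```

```text
pics
{'time': 0.0, 'q': array([ 1.16550337e+00,  5.28441275e-01,  1.43389124e+00, -1.76158011e-07,
        1.18136741e+00, -1.78492402e-01]), 'joint_velocities': array([-9.34399683e-05, -8.96503327e-04, -2.63548318e-03,  3.50992516e-04,
       -3.61779093e-04,  7.15767746e-04]), 'joint_torque': array([-2.14909815e-03, -4.40039599e+01, -1.76588291e+01,  6.31267671e-02,
        5.82250650e-02, -1.39302292e-04]), 'position': array([0.14021737, 0.60833167, 0.22159043]), 'tool_rot': array([ 0.70327824, -0.08022863,  0.07979995, -0.70185117]), 'ft_force': array([-0.50056641,  0.66834072,  0.91235606]), 'moment': array([0.01230306, 0.00042824, 0.01385266]), 'grip_width': 0.08701680799098227}
{'K': array([[537.01639172,   0.        , 278.76663584],
       [  0.        , 537.01639172, 204.33519027],
       [  0.        ,   0.        ,   1.        ]]), 'R': array([[-2.35782636e-03, -9.99777065e-01,  2.09824049e-02],
       [-9.88390132e-01, -8.57698375e-04, -1.51934894e-01],
       [ 1.51919019e-01, -2.10970381e-02, -9.88167762e-01]]), 't': array([0.07250734, 0.45183963, 1.18794836])}
{'K': array([[437.10704991,   0.        , 285.07902702],
       [  0.        , 437.10704991, 208.83438407],
       [  0.        ,   0.        ,   1.        ]]), 'R': array([[ 0.86329452, -0.50466696, -0.00581689],
       [-0.2234577 , -0.37186673, -0.90098934],
       [ 0.45253645,  0.77911899, -0.43380222]]), 't': array([-0.33508114,  0.17105782,  0.60578872])}
0.0187
```

View pics/top0.png

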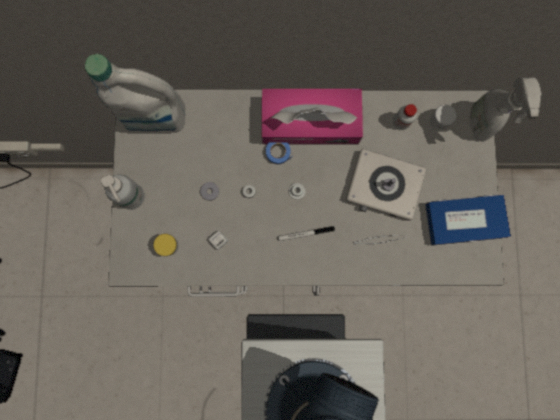

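View pics/side0.png

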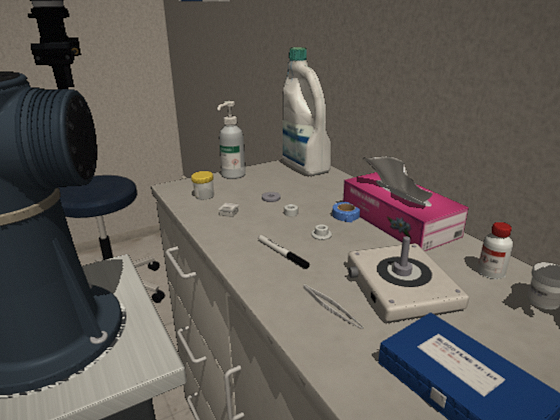

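```bash
cat > h.py <<'E'
from rig import *
import cv2, numpy as np
def proj(n,X):
    c=camera_info(n); p=c["K"]@(c["R"]@np.array(X,float)+c["t"]); return p[:2]/p[2]
def unproj(n,u,v,z):
    c=camera_info(n); d=c["R"].T@np.linalg.inv(c["K"])@np.array([u,v,1.]); o=-c["R"].T@c["t"]
    return o+d*(z-o[2])/d[2]
E
python3 - <<'E'
from h import *
a=cv2.imread("pics/top0.png"); s=cv2.imread("pics/side0.png")
c=lambda im,x,y,w,h,k:cv2.resize(im[y:y+h,x:x+w],None,fx=k,fy=k,interpolation=cv2.INTER_CUBIC)
cv2.imwrite("pics/t1.png",c(a,190,165,130,90,6))
cv2.imwrite("pics/t2.png",c(a,340,140,100,90,6))
cv2.imwrite("pics/s1.png",c(s,340,210,135,115,5))
cv2.imwrite("pics/s2.png",c(s,250,180,90,70,6))
for n in ("top","side"): print(proj(n,(0,0,0)),proj(n,(.5,0,0)))
E
```

```text
[311.54384456 408.59094517] [309.07306605 186.33897191]
[ 43.30112161 332.26121109] [335.8084072  240.00185569]
```

View pics/t1.png

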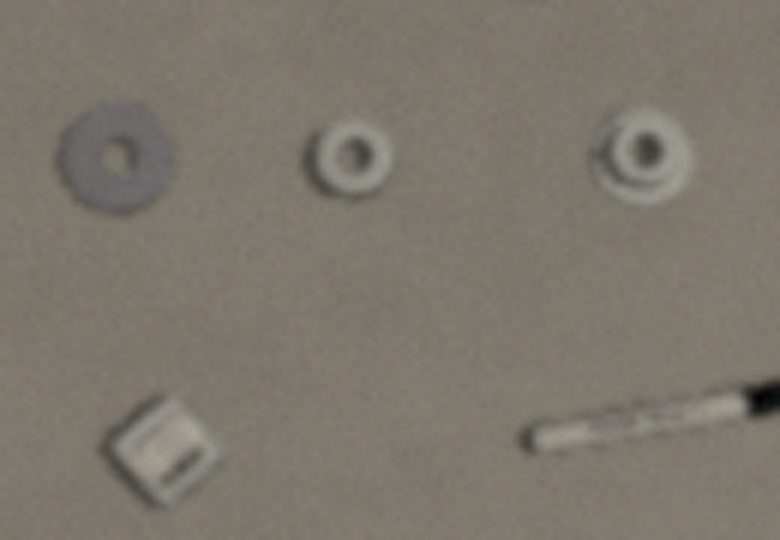

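View pics/t2.png

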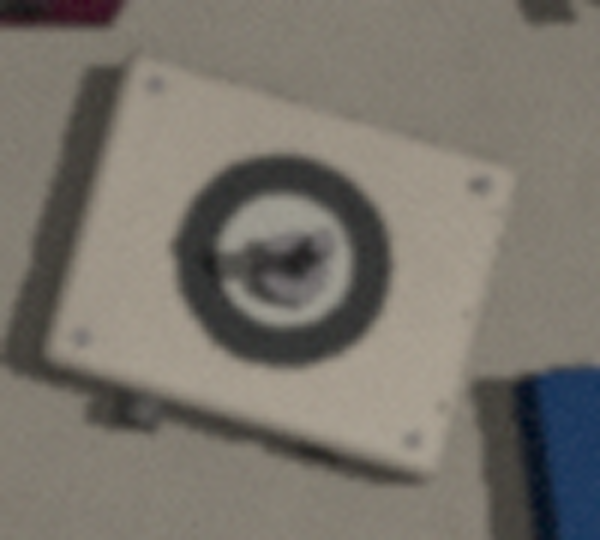

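View pics/s1.png

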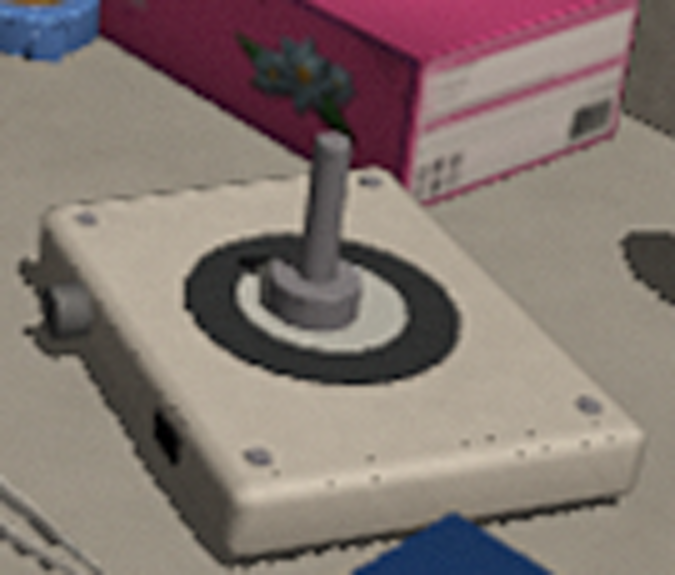

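View pics/s2.png

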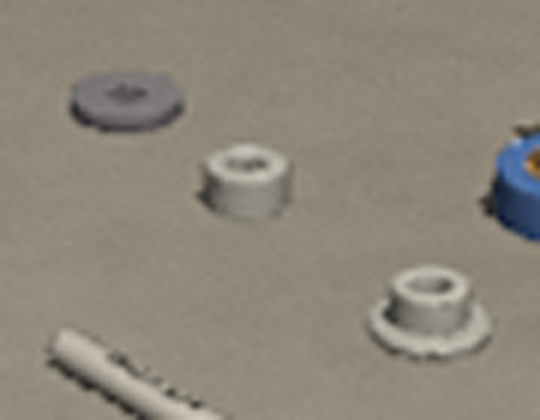

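```bash
python3 - <<'E'
from h import *
T=lambda x,y:(340+x/6,140+y/6); S=lambda x,y:(340+x/5,210+y/5)
t1=lambda x,y:(190+x/6,165+y/6); s2=lambda x,y:(250+x/6,180+y/6)
print("cam",[-camera_info(n)["R"].T@camera_info(n)["t"] for n in("top","side")])
print("drive top corners")
for p in [(140,60),(512,172),(432,475),(48,352)]: print(unproj("top",*T(*p),.03).round(4))
for p in [(50,208),(380,170),(642,435),(235,492)]: print("s",unproj("side",*S(*p),.03).round(4))
print("ring t",unproj("top",*T(283,260),.03),"s",unproj("side",*S(322,308),.03))
print("disc t",unproj("top",*T(283,260),.03),"s",unproj("side",*S(322,300),.03))
print("tip s",unproj("side",*S(333,138),.092))
print("shoulder s",unproj("side",*S(312,280),.044))
for p,z,n in[((117,157),.008,"washer"),((354,157),.016,"spacer"),((648,151),.018,"bush"),((165,450),.017,"box")]: print(n,unproj("top",*t1(*p),z))
for p,z,n in[((127,92),.008,"washer"),((247,161),.016,"spacer"),((432,286),.018,"bush")]: print(n,unproj("side",*s2(*p),z))
for u,v,z in [(165,244,.055),(278,152,.02),(120,190,.08),(362,140,.08),(262,140,.08),(428,205,.05)]:print(unproj("top",u,v,z))
E
```

```text
cam [array([0.26629284, 0.09794091, 1.2410211 ]), array([ 0.05335642, -0.57747516,  0.41496463])]
drive top corners
[ 0.5805 -0.125   0.03  ]
[ 0.5365 -0.2681  0.03  ]
[ 0.4185 -0.2323  0.03  ]
[ 0.4658 -0.0867  0.03  ]
s [ 0.4649 -0.0858  0.03  ]
s [ 0.5786 -0.1243  0.03  ]
s [ 0.5327 -0.2707  0.03  ]
s [ 0.4158 -0.2308  0.03  ]
ring t [ 0.50168576 -0.17803913  0.03      ] s [ 0.5005847  -0.17670206  0.03      ]
disc t [ 0.50168576 -0.17803913  0.03      ] s [ 0.50377249 -0.17341467  0.03      ]
tip s [ 0.49587066 -0.17641171  0.092     ]
shoulder s [ 0.49260455 -0.17845671  0.044     ]
washer [0.48670449 0.23269029 0.008     ]
spacer [0.48540177 0.14062414 0.016     ]
bush [0.48755427 0.02719969 0.018     ]
box [0.37215816 0.21158774 0.017     ]
washer [0.48657026 0.23153156 0.008     ]
spacer [0.48557818 0.1408723  0.016     ]
bush [0.48616271 0.02703557 0.018     ]
[0.3601204  0.32318236 0.055     ]
[0.57769306 0.07337201 0.02      ]
[0.47614837 0.41976462 0.08      ]
[ 0.59051888 -0.11337702  0.08      ]
[0.5897389 0.1101664 0.08     ]
[ 0.44817223 -0.26442292  0.05      ]
```

```bash
python3 - <<'E'
from h import *
from scipy.spatial.transform import Rotation as R
o=get_obs(); print(R.from_quat(o["tool_rot"]).as_matrix().round(3))
for z in(.044,.06,.092): print(z,(proj("top",(.495,-.177,z))-[340,140])*6,(proj("side",(.495,-.177,z))-[340,210])*5)
E
```

```text
[[ 0.974 -0.001  0.225]
 [-0.225 -0.002  0.974]
 [-0.    -1.    -0.002]]
0.044 [288.98544136 270.26766098] [314.39486376 275.55882022]
0.06 [298.475087   262.26597887] [320.22901808 231.17538871]
0.092 [318.21989608 245.61712901] [332.26998123 139.57354994]
```

Call:
jog_arm(increments=[[[0, 0, 4, 0.025, -0.04, 0, -1], [0, 0, 8, 0.05, -0.08, 0, -1], [0, 0, 13, 0.075, -0.12, 0, -1], [0, 0, 13, 0.1, -0.16, 0, -1], [0, 0, 13, 0.125, -0.2, 0, -1], [0, 0, 13, 0.15, -0.24, 0, -1], [0, 0, 13, 0.18, -0.28, 0, -1], [0, 0, 13, 0.21, -0.32, 0, -1]]], squeeze=15)

```text
time: 0.9
position: [0.3507, 0.2867, 0.2216]
tool_rot: [0.708, 0.0, -0.0, -0.706]
ft_force: [0.2, 0.9, -0.2]
grip_width: 0.0871
```

Call:
jog_arm(increments=[[[0, 0, 0, 0.03, -0.03, -0.01, -1], [0, 0, 0, 0.06, -0.06, -0.03, -1], [0, 0, 0, 0.09, -0.09, -0.06, -1], [0, 0, 0, 0.115, -0.12, -0.09, -1], [0, 0, 0, 0.135, -0.146, -0.12, -1], [0, 0, 0, 0.135, -0.146, -0.16, -1], [0, 0, 0, 0.135, -0.146, -0.16, -1]]])

```text
time: 1.6
position: [0.4822, 0.1393, 0.0569]
tool_rot: [0.708, -0.005, -0.004, -0.706]
ft_force: [-1.0, 1.1, 0.5]
grip_width: 0.0869
```

```bash
python3 - <<'E'
from h import *
print(get_obs()["position"])
a=camera("top");s=camera("side")
c=lambda im,x,y,w,h,k:cv2.resize(im[y:y+h,x:x+w],None,fx=k,fy=k,interpolation=cv2.INTER_CUBIC)[:,:,::-1]
cv2.imwrite("pics/s3.png",c(s,200,100,200,150,4))
E
```

```text
[0.48224675 0.13926342 0.05686769]
```

View pics/s3.png

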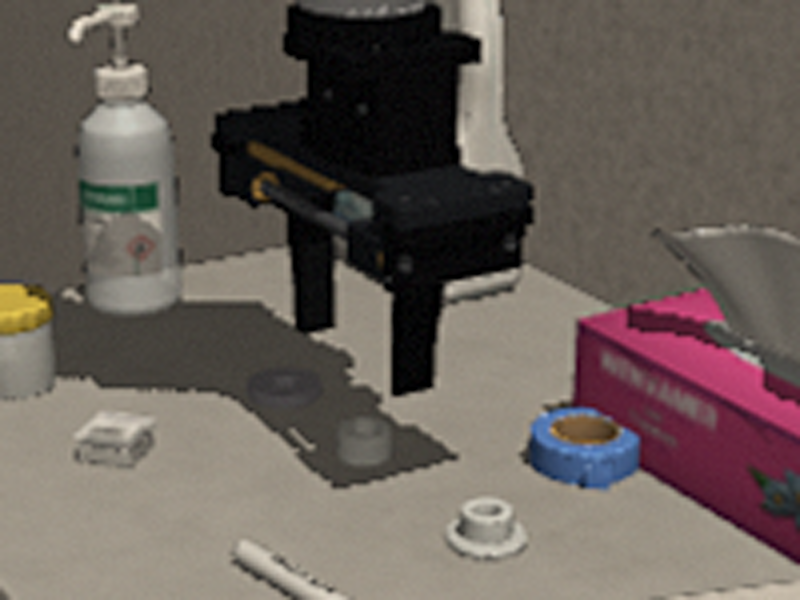

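Call:
jog_arm(increments=[[[0, 0, 0, 0.003, 0.0015, -0.02, -1], [0, 0, 0, 0.003, 0.0015, -0.04, -1], [0, 0, 0, 0.003, 0.0015, -0.048, -1], [0, 0, 0, 0.003, 0.0015, -0.052, -1], [0, 0, 0, 0.003, 0.0015, -0.052, -1]]])

```text
time: 2.2
position: [0.4878, 0.1427, 0.0102]
tool_rot: [0.708, -0.0, -0.001, -0.706]
ft_force: [0.6, 0.3, -0.1]
grip_width: 0.0869
```

Call:
jog_arm(increments=[[[0, 0, 0, -0.002, -0.002, -0.005, -1], [0, 0, 0, -0.002, -0.002, -0.005, -1], [0, 0, 0, -0.002, -0.002, -0.005, -1]]])

```text
time: 2.5
position: [0.4859, 0.1407, 0.0056]
tool_rot: [0.708, -0.0, -0.001, -0.706]
ft_force: [-0.6, -1.0, 0.0]
grip_width: 0.087
```

Call:
jog_arm(increments=[[[0, 0, 0, 0, 0, -0.001, 0.0], [0, 0, 0, 0, 0, -0.001, 0.3], [0, 0, 0, 0, 0, -0.001, 1], [0, 0, 0, 0, 0, -0.001, 1], [0, 0, 0, 0, 0, -0.001, 1], [0, 0, 0, 0, 0, -0.001, 1], [0, 0, 0, 0, 0, -0.001, 1], [0, 0, 0, 0, 0, -0.001, 1]]], squeeze=15)

```text
time: 3.3
position: [0.4859, 0.1407, 0.0046]
tool_rot: [0.708, -0.0, -0.001, -0.706]
ft_force: [-0.0, -0.5, -0.2]
grip_width: 0.0309
```

Call:
jog_arm(increments=[[[0, 0, 0, 0, 0, 0, 1], [0, 0, 0, 0, 0, 0.03, 1], [0, 0, 0, 0, 0, 0.07, 1], [0, 0, 0, 0, 0, 0.115, 1], [0, 0, 0, 0, -0.035, 0.125, 1], [0, 0, 0, 0, -0.07, 0.125, 1], [0, 0, 0, 0.005, -0.11, 0.125, 1], [0, 0, 0, 0.005, -0.15, 0.125, 1]]])

```text
time: 4.1
position: [0.4914, -0.0106, 0.13]
tool_rot: [0.708, 0.001, -0.001, -0.706]
ft_force: [0.8, -0.4, -1.3]
grip_width: 0.0295
```

Call:
jog_arm(increments=[[[0, 0, 0, 0, -0.04, 0, 1], [0, 0, 0, 0, -0.08, 0, 1], [0, 0, 0, 0, -0.12, 0, 1], [0, 0, 0, 0, -0.15, 0, 1], [0, 0, 0, 0, -0.16, 0, 1], [0, 0, 0, 0, -0.16, 0, 1]]])

```text
time: 4.7
position: [0.4913, -0.1716, 0.1298]
tool_rot: [0.708, -0.0, -0.0, -0.706]
ft_force: [0.0, 0.4, -0.8]
grip_width: 0.0296
```

Call:
jog_arm(increments=[[[0, 0, 0, 0.004, -0.0055, -0.012, 1], [0, 0, 0, 0.004, -0.0055, -0.024, 1], [0, 0, 0, 0.004, -0.0055, -0.024, 1], [0, 0, 0, 0.004, -0.0055, -0.024, 1]]])

```text
time: 5.1
position: [0.4947, -0.1758, 0.1049]
tool_rot: [0.707, -0.001, -0.001, -0.707]
ft_force: [-0.4, -0.2, -0.1]
grip_width: 0.0297
```

```bash
cat >> h.py <<'E'
def crop(im,x,y,w,h,k,f): cv2.imwrite(f,cv2.resize(im[y:y+h,x:x+w],None,fx=k,fy=k,interpolation=cv2.INTER_CUBIC)[:,:,::-1])
E
python3 - <<'E'
from h import *
print(get_obs()["position"],get_obs()["ft_force"])
crop(camera("side"),350,190,110,90,7,"pics/s4.png")
crop(camera("top"),340,140,100,90,6,"pics/t4.png")
E
```

```text
[ 0.4946602  -0.17575862  0.10490625] [-0.37653801 -0.19266614 -0.06934696]
```

View pics/s4.png

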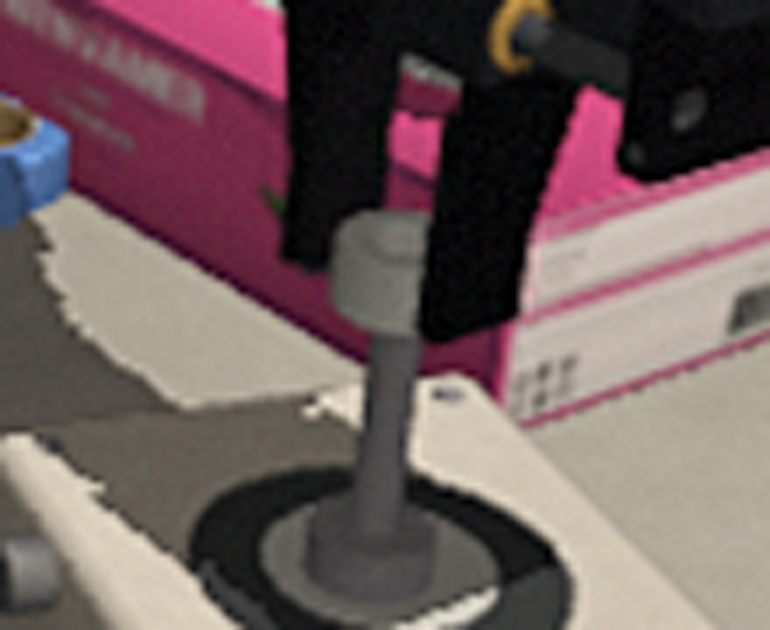

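```bash
python3 - <<'E'
from h import *
im=cv2.imread("pics/s4.png")
P=lambda X:((proj("side",X)-[350,190]+.5)*7-.5).round().astype(int)
def circ(c,r,z,col):
    a=np.linspace(0,2*np.pi,90); cv2.polylines(im,[np.array([P((c[0]+r*np.cos(t),c[1]+r*np.sin(t),z)) for t in a])],True,col,1)
p=(.4947,-.1758)
circ(p,.015,.1003,(0,255,0));circ(p,.015,.1163,(0,255,0));circ(p,.007,.1163,(0,255,0))
s=(.495,-.177)
for z in(.046,.06,.075,.09): circ(s,.0055,z,(0,0,255))
circ(s,.014,.044,(0,0,255))
circ(s,.014,.030,(0,0,255))
cv2.imwrite("pics/s4o.png",im)
E
```

```text
(no output)
```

View pics/s4o.png

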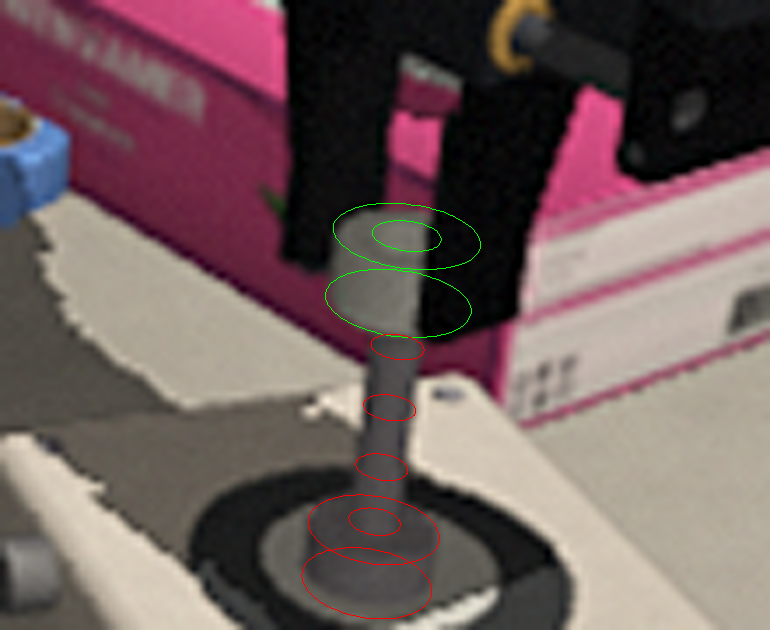

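View pics/t4.png

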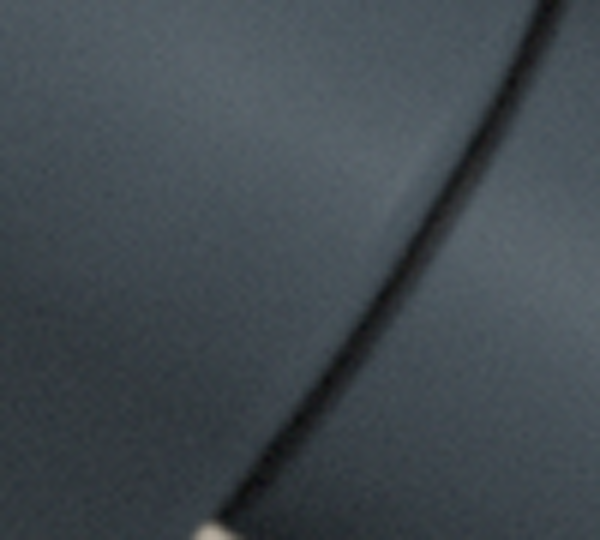

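Call:
jog_arm(increments=[[[0, 0, 0, 0.0003, -0.0012, -0.003, 1], [0, 0, 0, 0.0003, -0.0012, -0.007, 1], [0, 0, 0, 0.0003, -0.0012, -0.011, 1], [0, 0, 0, 0.0003, -0.0012, -0.014, 1], [0, 0, 0, 0.0003, -0.0012, -0.014, 1]]])

```text
time: 5.7
position: [0.4959, -0.1778, 0.0919]
tool_rot: [0.708, 0.0, -0.0, -0.706]
ft_force: [-1.4, 0.4, 5.9]
grip_width: 0.0298
```

Call:
jog_arm(increments=[[[0, 0, 0, -0.001, 0.0008, 0, 1], [0, 0, 0, -0.001, 0.0008, 0, 1], [0, 0, 0, -0.001, 0.0008, 0, 1]]])

```text
time: 6.0
position: [0.4953, -0.1769, 0.092]
tool_rot: [0.708, 0.0, 0.0, -0.706]
ft_force: [1.6, 0.9, 0.6]
grip_width: 0.0297
```

Call:
jog_arm(increments=[[[0, 0, 0, 0, 0, -0.005, 1], [0, 0, 0, 0, 0, -0.01, 1], [0, 0, 0, 0, 0, -0.01, 1]]])

```text
time: 6.3
position: [0.4948, -0.1764, 0.0809]
tool_rot: [0.707, -0.0, -0.0, -0.707]
ft_force: [2.0, 1.7, -1.4]
grip_width: 0.0297
```

Call:
jog_arm(increments=[[[0, 0, 0, 0.0005, 0.0005, -0.008, 1], [0, 0, 0, 0.0005, 0.0005, -0.016, 1], [0, 0, 0, 0.0005, 0.0005, -0.023, 1], [0, 0, 0, 0.0005, 0.0005, -0.028, 1], [0, 0, 0, 0.0005, 0.0005, -0.028, 1]]])

```text
time: 6.8
position: [0.4948, -0.1758, 0.0519]
tool_rot: [-0.707, 0.001, 0.0, 0.707]
ft_force: [0.6, 0.6, -0.7]
grip_width: 0.0298
```

Call:
jog_arm(increments=[[[0, 0, 0, 0, 0, -0.001, 1], [0, 0, 0, 0, 0, -0.002, 1], [0, 0, 0, 0, 0, -0.003, 1], [0, 0, 0, 0, 0, -0.004, 1], [0, 0, 0, 0, 0, -0.004, 1]]])

```text
time: 7.3
position: [0.4949, -0.1758, 0.0483]
tool_rot: [0.707, -0.001, -0.0, -0.707]
ft_force: [-0.8, -1.1, 3.7]
grip_width: 0.0297
```

Call:
jog_arm(increments=[[[0, 0, 0, 0, 0, 0, 0.2], [0, 0, 0, 0, 0, 0, 0], [0, 0, 0, 0, 0, 0, -0.5], [0, 0, 0, 0, 0, 0, -1], [0, 0, 0, 0, 0, 0, -1], [0, 0, 0, 0, 0, 0.03, -1], [0, 0, 0, 0, 0, 0.07, -1], [0, 0, 0, 0, 0, 0.1, -1]]])

```text
time: 8.1
position: [0.4952, -0.176, 0.1498]
tool_rot: [0.707, -0.0, -0.0, -0.707]
ft_force: [0.7, -0.4, -0.2]
grip_width: 0.0822
```

```bash
python3 - <<'E'
from h import *
print(get_obs()["position"],get_obs()["ft_force"])
crop(camera("side"),350,190,110,90,7,"pics/s5.png")
E
```

```text
[ 0.49516689 -0.17596795  0.14978177] [ 0.73915101 -0.36103925 -0.19963245]
```

View pics/s5.png

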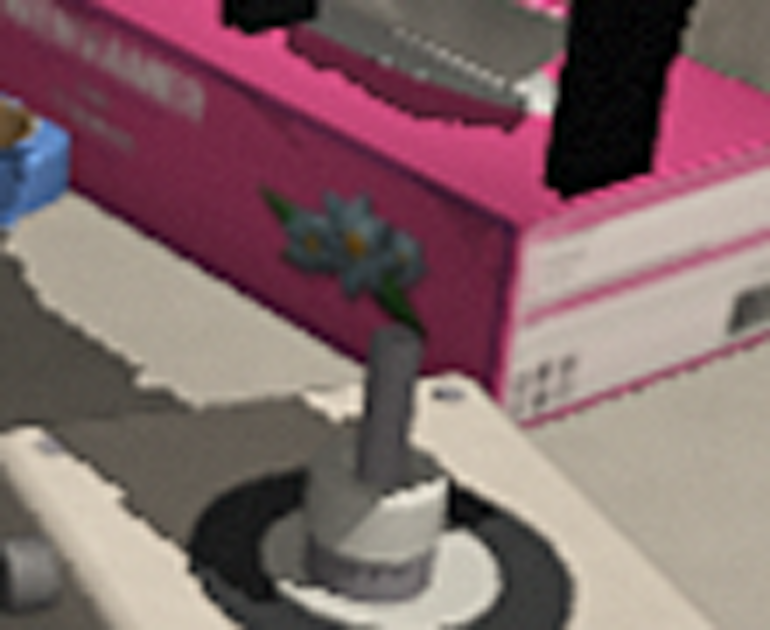

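Call:
jog_arm(increments=[[[0, 0, 0, 0, 0.03, 0, -1], [0, 0, 0, 0, 0.075, 0, -1], [0, 0, 0, -0.0085, 0.12, 0, -1], [0, 0, 0, -0.0085, 0.168, 0, -1], [0, 0, 0, -0.0085, 0.216, 0, -1], [0, 0, 0, -0.0085, 0.264, 0, -1], [0, 0, 0, -0.0085, 0.31, 0, -1], [0, 0, 0, -0.0085, 0.35, 0, -1]]])

```text
time: 8.95
position: [0.4887, 0.1749, 0.154]
tool_rot: [0.709, 0.003, 0.002, -0.705]
ft_force: [0.2, -0.3, -1.2]
grip_width: 0.0868
```

Call:
jog_arm(increments=[[[0, 0, 0, 0, 0.03, -0.01, -1], [0, 0, 0, 0, 0.05, -0.04, -1], [0, 0, 0, 0, 0.055, -0.08, -1], [0, 0, 0, 0, 0.056, -0.1, -1], [0, 0, 0, 0, 0.056, -0.11, -1], [0, 0, 0, 0, 0.056, -0.11, -1]]])

```text
time: 9.55
position: [0.4878, 0.2306, 0.0426]
tool_rot: [0.709, 0.002, 0.001, -0.705]
ft_force: [-0.7, 0.1, 1.1]
grip_width: 0.0868
```

Call:
jog_arm(increments=[[[0, 0, 0, -0.001, 0.0015, -0.015, -1], [0, 0, 0, -0.001, 0.0015, -0.03, -1], [0, 0, 0, -0.001, 0.0015, -0.038, -1], [0, 0, 0, -0.001, 0.0015, -0.038, -1], [0, 0, 0, -0.001, 0.0015, -0.038, -1]]])

```text
time: 10.05
position: [0.4875, 0.2321, 0.0054]
tool_rot: [0.709, 0.002, 0.002, -0.705]
ft_force: [0.1, -0.4, 1.0]
grip_width: 0.0868
```

Call:
jog_arm(increments=[[[0, 0, 0, -0.0008, 0, -0.0024, -1], [0, 0, 0, -0.0008, 0, -0.0024, 0], [0, 0, 0, -0.0008, 0, -0.0024, 0.3], [0, 0, 0, -0.0008, 0, -0.0024, 1], [0, 0, 0, -0.0008, 0, -0.0024, 1], [0, 0, 0, -0.0008, 0, -0.0024, 1], [0, 0, 0, -0.0008, 0, -0.0024, 1], [0, 0, 0, -0.0008, 0, -0.0024, 1]]])

```text
time: 10.85
position: [0.4867, 0.2321, 0.003]
tool_rot: [0.709, 0.002, 0.002, -0.705]
ft_force: [0.4, -0.4, 0.0]
grip_width: 0.0431
```

Call:
jog_arm(increments=[[[0, 0, 0, 0, 0, 0.03, 1], [0, 0, 0, 0, 0, 0.07, 1], [0, 0, 0, 0, 0, 0.115, 1], [0, 0, 0, 0, -0.035, 0.125, 1], [0, 0, 0, 0, -0.08, 0.125, 1], [0, 0, 0, 0.008, -0.125, 0.125, 1], [0, 0, 0, 0.008, -0.17, 0.125, 1], [0, 0, 0, 0.008, -0.215, 0.125, 1]]])

```text
time: 11.65
position: [0.4946, 0.0155, 0.1282]
tool_rot: [0.709, 0.002, 0.002, -0.705]
ft_force: [0.7, -0.5, -0.2]
grip_width: 0.0428
```

Call:
jog_arm(increments=[[[0, 0, 0, 0, -0.04, 0, 1], [0, 0, 0, 0, -0.08, 0, 1], [0, 0, 0, 0, -0.12, 0, 1], [0, 0, 0, 0, -0.155, 0, 1], [0, 0, 0, 0, -0.175, 0, 1], [0, 0, 0, 0, -0.18, 0, 1], [0, 0, 0, 0, -0.18, 0, 1]]])

```text
time: 12.35
position: [0.4943, -0.1647, 0.128]
tool_rot: [0.709, 0.002, 0.002, -0.705]
ft_force: [0.0, 0.4, -0.5]
grip_width: 0.043
```

```bash
python3 - <<'E'
from h import *
from scipy.spatial.transform import Rotation as R
o=get_obs(); q=R.from_quat(o["tool_rot"]); print(np.degrees((R.from_quat([.70711,0,0,-.70711])*q.inv()).as_rotvec()))
E
```

```text
[0.2744407  0.27887855 0.03446883]
```

Tilt is minor; I correct it and move over the spindle.

Call:
jog_arm(increments=[[[0.27, 0.28, 0, 0.0006, -0.0113, -0.01, 1], [0.27, 0.28, 0, 0.0006, -0.0113, -0.024, 1], [0.27, 0.28, 0, 0.0006, -0.0113, -0.024, 1], [0.27, 0.28, 0, 0.0006, -0.0113, -0.024, 1]]])

```text
time: 12.75
position: [0.4944, -0.1751, 0.1034]
tool_rot: [-0.707, 0.0, 0.001, 0.707]
ft_force: [-0.2, -1.0, -0.8]
grip_width: 0.0431
```

```bash
python3 - <<'E'
from h import *
p=get_obs()["position"];print(p,get_obs()["ft_force"])
im=camera("side"); crop(im,350,190,110,90,7,"pics/s6.png")
im=cv2.imread("pics/s6.png")
P=lambda X:((proj("side",X)-[350,190]+.5)*7-.5).round().astype(int)
def circ(c,r,z,col):
    a=np.linspace(0,2*np.pi,90); cv2.polylines(im,[np.array([P((c[0]+r*np.cos(t),c[1]+r*np.sin(t),z)) for t in a])],True,col,1)
z=p[2]-.003
circ(p,.022,z,(0,255,0));circ(p,.022,z+.008,(0,255,0));circ(p,.007,z+.008,(0,255,0))
circ((.495,-.176),.0055,.0905,(0,0,255))
cv2.imwrite("pics/s6o.png",im)
E
```

```text
[ 0.49443211 -0.17506008  0.10339285] [-0.21388023 -0.99969874 -0.80257874]
```

View pics/s6o.png

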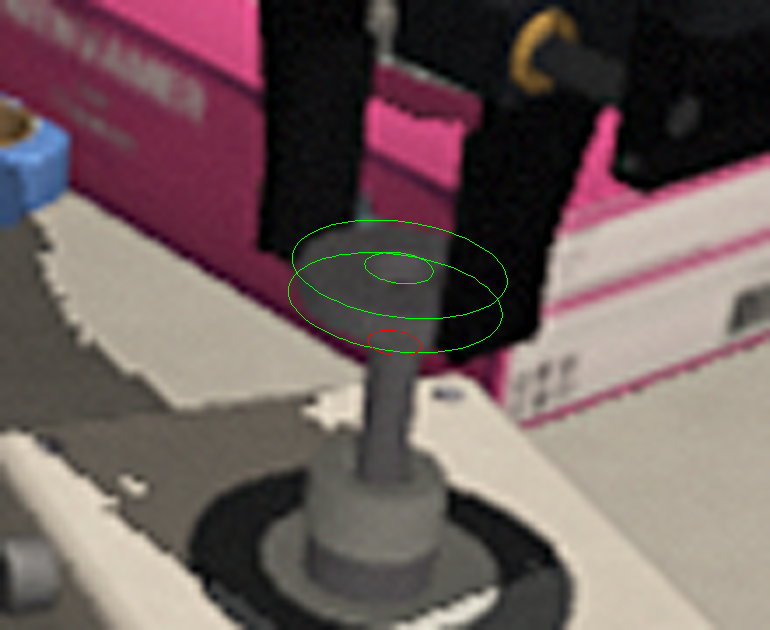

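Call:
jog_arm(increments=[[[0, 0, 0, 0.0003, -0.0009, -0.004, 1], [0, 0, 0, 0.0003, -0.0009, -0.008, 1], [0, 0, 0, 0.0003, -0.0009, -0.012, 1], [0, 0, 0, 0.0003, -0.0009, -0.015, 1], [0, 0, 0, 0.0003, -0.0009, -0.015, 1]]])

```text
time: 13.3
position: [0.4948, -0.176, 0.0883]
tool_rot: [-0.707, 0.0, 0.001, 0.707]
ft_force: [-0.5, -0.2, -0.3]
grip_width: 0.0427
```

Call:
jog_arm(increments=[[[0, 0, 0, 0, 0, -0.007, 1], [0, 0, 0, 0, 0, -0.014, 1], [0, 0, 0, 0, 0, -0.019, 1], [0, 0, 0, 0, 0, -0.022, 1], [0, 0, 0, 0, 0, -0.022, 1]]])

```text
time: 13.8
position: [0.4944, -0.1759, 0.0657]
tool_rot: [-0.707, 0.001, 0.001, 0.708]
ft_force: [-0.6, 0.8, -0.8]
grip_width: 0.0427
```

Call:
jog_arm(increments=[[[0, 0, 0, 0, 0, -0.001, 1], [0, 0, 0, 0, 0, -0.002, 1], [0, 0, 0, 0, 0, -0.003, 1], [0, 0, 0, 0, 0, -0.0035, 1], [0, 0, 0, 0, 0, -0.0035, 1]]])

```text
time: 14.3
position: [0.4946, -0.176, 0.0626]
tool_rot: [-0.707, 0.001, 0.001, 0.708]
ft_force: [-0.2, -0.2, 3.8]
grip_width: 0.0428
```

Seated (3.8 N at 62.6 mm). Release and lift.

Call:
jog_arm(increments=[[[0, 0, 0, 0, 0, 0, -0.2], [0, 0, 0, 0, 0, 0, -0.5], [0, 0, 0, 0, 0, 0, -1], [0, 0, 0, 0, 0, 0, -1], [0, 0, 0, 0, 0, 0, -1], [0, 0, 0, 0, 0, 0.03, -1], [0, 0, 0, 0, 0, 0.065, -1], [0, 0, 0, 0, 0, 0.09, -1]]])

```text
time: 15.1
position: [0.4949, -0.1762, 0.1541]
tool_rot: [-0.707, 0.0, 0.001, 0.707]
ft_force: [0.4, -1.1, -0.3]
grip_width: 0.0861
```

```bash
python3 - <<'E'
from h import *
print(get_obs()["position"],get_obs()["ft_force"])
crop(camera("side"),350,190,110,90,7,"pics/s7.png")
E
```

```text
[ 0.49493129 -0.17619833  0.15406633] [ 0.44007167 -1.05428523 -0.27461651]
```

View pics/s7.png

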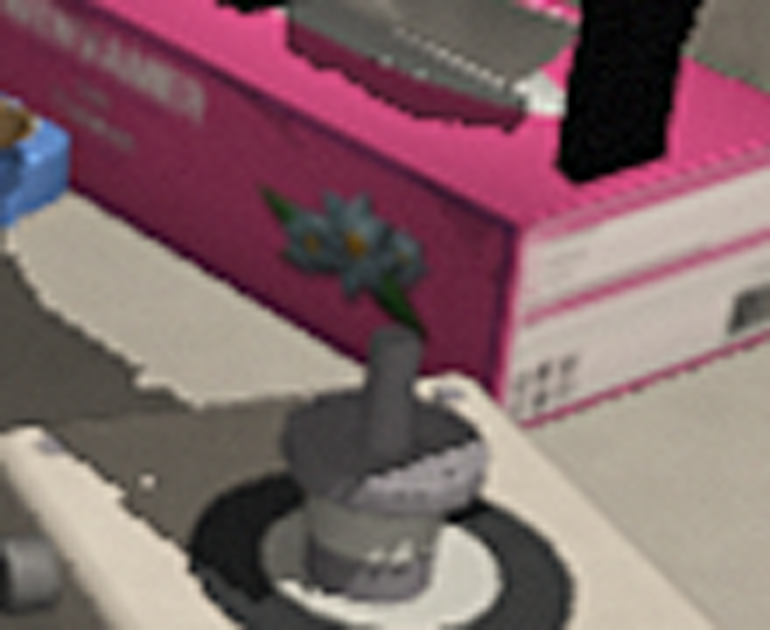

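Call:
jog_arm(increments=[[[0, 0, 0, 0, 0.03, 0, -1], [0, 0, 0, -0.008, 0.075, 0, -1], [0, 0, 0, -0.008, 0.12, 0, -1], [0, 0, 0, -0.008, 0.165, -0.02, -1], [0, 0, 0, -0.008, 0.195, -0.05, -1], [0, 0, 0, -0.008, 0.203, -0.09, -1], [0, 0, 0, -0.008, 0.203, -0.11, -1], [0, 0, 0, -0.008, 0.203, -0.11, -1]]])

```text
time: 15.95
position: [0.4868, 0.0266, 0.0451]
tool_rot: [0.708, 0.0, -0.001, -0.706]
ft_force: [0.2, 0.4, -0.7]
grip_width: 0.0868
```

Call:
jog_arm(increments=[[[0, 0, 0, 0, 0.0004, -0.012, -1], [0, 0, 0, 0, 0.0004, -0.025, -1], [0, 0, 0, 0, 0.0004, -0.034, -1], [0, 0, 0, 0, 0.0004, -0.0375, -1], [0, 0, 0, 0, 0.0004, -0.0375, -1], [0, 0, 0, 0, 0.0004, -0.0375, -1]]])

```text
time: 16.55
position: [0.4872, 0.0268, 0.008]
tool_rot: [0.708, 0.0, -0.001, -0.706]
ft_force: [0.6, -0.9, 0.1]
grip_width: 0.0871
```

Call:
jog_arm(increments=[[[0, 0, 0, 0, 0, 0, 0], [0, 0, 0, 0, 0, 0, 0.3], [0, 0, 0, 0, 0, 0, 0.5], [0, 0, 0, 0, 0, 0, 1], [0, 0, 0, 0, 0, 0, 1], [0, 0, 0, 0, 0, 0, 1], [0, 0, 0, 0, 0, 0, 1], [0, 0, 0, 0, 0, 0, 1]]])

```text
time: 17.35
position: [0.4871, 0.0268, 0.0079]
tool_rot: [0.708, 0.0, -0.001, -0.706]
ft_force: [-0.6, 0.4, 0.6]
grip_width: 0.0313
```

Call:
jog_arm(increments=[[[0, 0, 0, 0, 0, 0, 1], [0, 0, 0, 0, 0, 0, 1], [0, 0, 0, 0, 0, 0, 1]]])

```text
time: 17.65
position: [0.4871, 0.0269, 0.0079]
tool_rot: [0.708, 0.0, -0.001, -0.706]
ft_force: [0.1, 1.3, 0.6]
grip_width: 0.025
```

Call:
jog_arm(increments=[[[0, 0, 0, 0, 0, 0.03, 1], [0, 0, 0, 0, 0, 0.075, 1], [0, 0, 0, 0, 0, 0.115, 1], [0, 0, 0, 0, -0.035, 0.12, 1], [0, 0, 0, 0.008, -0.08, 0.12, 1], [0, 0, 0, 0.008, -0.12, 0.12, 1], [0, 0, 0, 0.008, -0.16, 0.12, 1], [0, 0, 0, 0.008, -0.19, 0.12, 1]]])

```text
time: 18.45
position: [0.4951, -0.1656, 0.128]
tool_rot: [0.708, 0.0, -0.0, -0.706]
ft_force: [0.3, 0.4, -0.6]
grip_width: 0.0247
```

Call:
jog_arm(increments=[[[0, 0, 0, 0, -0.006, -0.005, 1], [0, 0, 0, 0, -0.01, -0.01, 1], [0, 0, 0, 0, -0.01, -0.014, 1], [0, 0, 0, 0, -0.01, -0.014, 1], [0, 0, 0, 0, -0.01, -0.014, 1]]])

```text
time: 18.95
position: [0.4947, -0.174, 0.1137]
tool_rot: [0.708, 0.0, -0.001, -0.706]
ft_force: [-0.3, 0.2, -0.7]
grip_width: 0.0245
```

```bash
python3 - <<'E'
from h import *
p=get_obs()["position"];print(p,get_obs()["ft_force"])
im=camera("side"); crop(im,350,190,110,90,7,"pics/s8.png")
im=cv2.imread("pics/s8.png")
P=lambda X:((proj("side",X)-[350,190]+.5)*7-.5).round().astype(int)
def circ(c,r,z,col):
    a=np.linspace(0,2*np.pi,90); cv2.polylines(im,[np.array([P((c[0]+r*np.cos(t),c[1]+r*np.sin(t),z)) for t in a])],True,col,1)
z=p[2]-.0079
circ(p,.02,z,(0,255,0));circ(p,.02,z+.005,(0,255,0));circ(p,.013,z+.018,(0,255,0))
cv2.imwrite("pics/s8o.png",im)
E
```

```text
[ 0.49469438 -0.17403766  0.11368653] [-0.33516398  0.20078886 -0.69179079]
```

View pics/s8o.png

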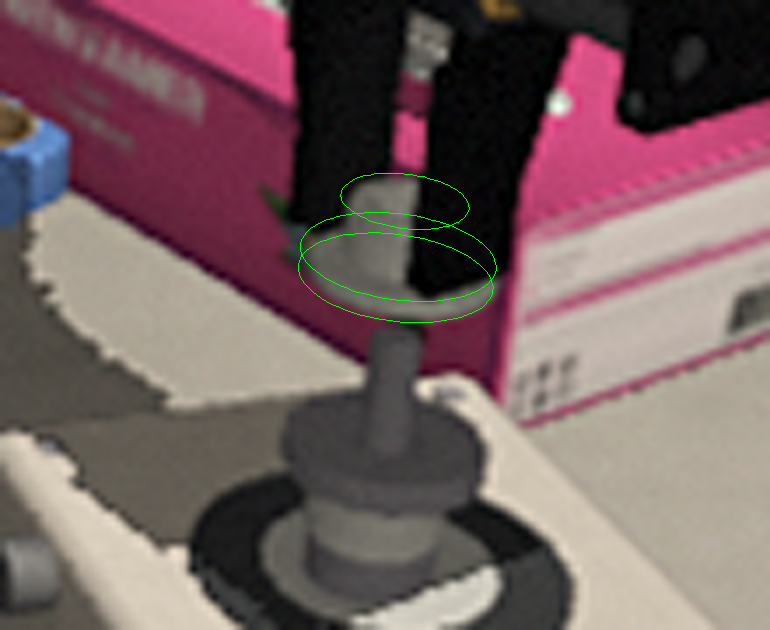

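Call:
jog_arm(increments=[[[0, 0, 0, 0.0002, -0.002, -0.003, 1], [0, 0, 0, 0.0002, -0.002, -0.006, 1], [0, 0, 0, 0.0002, -0.002, -0.01, 1], [0, 0, 0, 0.0002, -0.002, -0.014, 1], [0, 0, 0, 0.0002, -0.002, -0.018, 1], [0, 0, 0, 0.0002, -0.002, -0.0205, 1], [0, 0, 0, 0.0002, -0.002, -0.0205, 1]]])

```text
time: 19.7
position: [0.4948, -0.1762, 0.0929]
tool_rot: [0.708, 0.0, -0.001, -0.706]
ft_force: [-0.4, -0.8, -0.3]
grip_width: 0.0247
```

Call:
jog_arm(increments=[[[0, 0, 0, 0, 0, -0.005, 1], [0, 0, 0, 0, 0, -0.01, 1], [0, 0, 0, 0, 0, -0.014, 1], [0, 0, 0, 0, 0, -0.014, 1]]])

```text
time: 20.1
position: [0.4944, -0.1759, 0.0782]
tool_rot: [0.707, -0.0, -0.002, -0.707]
ft_force: [0.2, 0.0, -0.4]
grip_width: 0.0248
```

Call:
jog_arm(increments=[[[0, 0, 0, 0, 0, -0.001, 1], [0, 0, 0, 0, 0, -0.002, 1], [0, 0, 0, 0, 0, -0.003, 1], [0, 0, 0, 0, 0, -0.0037, 1], [0, 0, 0, 0, 0, -0.0037, 1]]])

```text
time: 20.6
position: [0.4945, -0.176, 0.0748]
tool_rot: [0.708, -0.0, -0.002, -0.707]
ft_force: [-1.5, -0.3, 3.6]
grip_width: 0.0245
```

Call:
jog_arm(increments=[[[0, 0, 0, 0, 0, 0, 0.2], [0, 0, 0, 0, 0, 0, 0], [0, 0, 0, 0, 0, 0, -0.5], [0, 0, 0, 0, 0, 0, -1], [0, 0, 0, 0, 0, 0, -1], [0, 0, 0, 0, 0, 0.025, -1], [0, 0, 0, 0, 0, 0.06, -1], [0, 0, 0, 0, 0, 0.08, -1]]])

```text
time: 21.4
position: [0.4952, -0.1764, 0.1566]
tool_rot: [0.708, 0.001, -0.001, -0.706]
ft_force: [0.6, -1.2, -0.3]
grip_width: 0.0807
```

Call:
jog_arm(increments=[[[0, 0, 0, 0, 0.02, 0.02, -1], [0, 0, 0, -0.02, 0.06, 0.03, -1], [0, 0, 0, -0.04, 0.1, 0.03, -1], [0, 0, 0, -0.05, 0.14, 0.03, -1], [0, 0, 0, -0.05, 0.16, 0.03, -1], [0, 0, 0, -0.05, 0.16, 0.03, -1]]])

```text
time: 22.0
position: [0.444, -0.014, 0.1867]
tool_rot: [0.708, 0.002, -0.003, -0.706]
ft_force: [0.3, 0.0, -0.9]
grip_width: 0.0869
```

```bash
python3 - <<'E'
from h import *
o=get_obs();print(o["position"],o["ft_force"],o["joint_velocities"])
s=camera("side");cv2.imwrite("pics/s9f.png",s[:,:,::-1]); crop(s,350,190,110,90,7,"pics/s9.png")
crop(camera("top"),100,80,420,220,1.8,"pics/t9.png")
im=cv2.imread("pics/s9.png")
P=lambda X:((proj("side",X)-[350,190]+.5)*7-.5).round().astype(int)
def circ(c,r,z,col):
    a=np.linspace(0,2*np.pi,90); cv2.polylines(im,[np.array([P((c[0]+r*np.cos(t),c[1]+r*np.sin(t),z)) for t in a])],True,col,1)
c=(.495,-.176)
for r,z in((.013,.086),(.02,.073),(.02,.068),(.022,.06),(.015,.044)):circ(c,r,z,(0,255,0))
cv2.imwrite("pics/s9o.png",im)
E
```

```text
[ 0.44396856 -0.01401313  0.18673228] [ 0.30891917  0.03965098 -0.88141886] [-0.05162807  0.01899293 -0.04257764 -0.02930199 -0.01341672 -0.03380998]
```

View pics/s9.png

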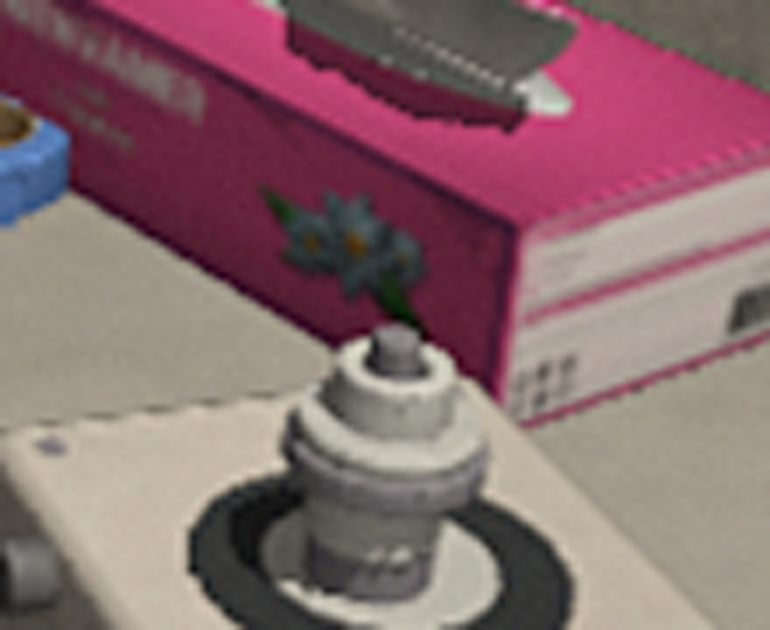

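View pics/s9o.png

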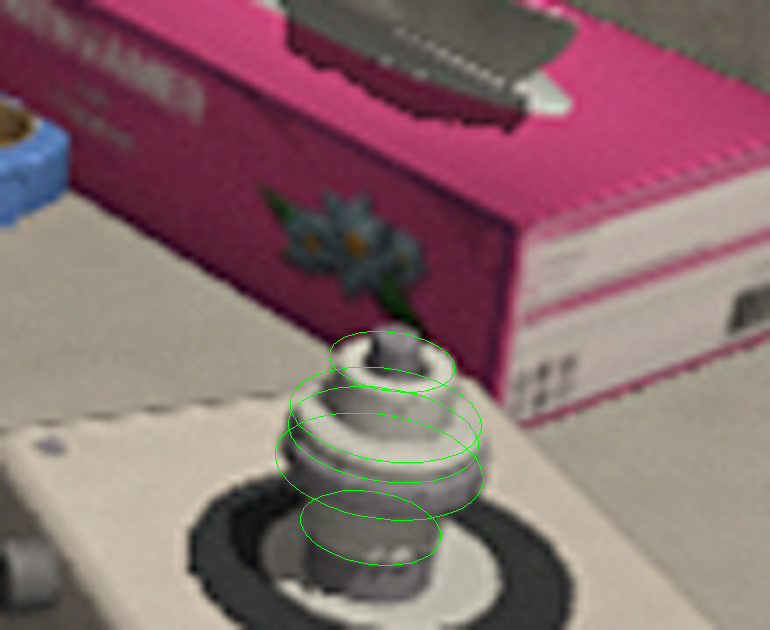

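View pics/t9.png

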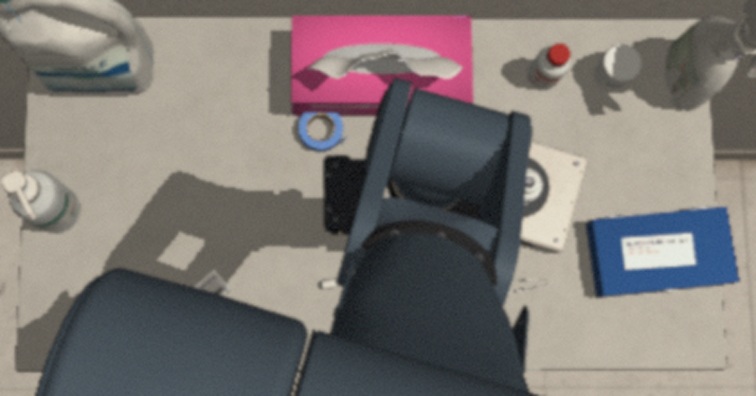

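Call:
jog_arm(increments=[[[0, 0, 0, 0, 0, 0, -1], [0, 0, 0, 0, 0, 0, -1], [0, 0, 0, 0, 0, 0, -1]]])

```text
time: 22.4
position: [0.4459, -0.0174, 0.1867]
tool_rot: [0.708, 0.001, -0.001, -0.706]
ft_force: [-0.6, 0.7, -0.2]
grip_width: 0.0871
```

```bash
python3 -c "
from rig import *
print(hand_in())"
```

```text
the job is handed in; nothing more can be done
None
```

The stack is rebuilt on the spindle and handed in at about 22 s: spacer first, then washer, then bushing with its flange down. `hand_in` reports no verdict, so the result rests on my own checks.

- **Finding the spindle:** By sight and touch it stands near x 0.495, y −0.176 m, on the near side of the housing centre. The spacer first caught on the tip with 5.9 N. A 1 mm slide let the shaft up through its hole and the force dropped to 0.6 N.
- **Fit:** The washer and bushing went on without catching. Each part was lowered by hand until it seated at 3.6–3.8 N. No force reading was above 6 N, though readings come only at the end of each move.
- **Last picture:** The side view shows all three parts flush on each other and upright, with the shaft tip showing about 6 mm above the bushing.
- **Release:** The gripper was open and clear of everything at the end.
- **Small disagreements:**
  - The picture sits about 1 pixel (1–2 mm) off my projected model, which is within the calibration error.
  - The bushing seated about 1 mm lower by tool height than I calculated.
- **Not fully checked:** The arm hid some of the bystanders in the last top view. I did not see or feel any contact with them.

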